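Feed the lid rack through the treadle gate

ROBOT

A 6-joint arm with a two-finger parallel gripper is mounted at the origin on the work surface. World frame = base frame: x ahead of the robot, y to its left, z up, the work surface at z = 0. Lengths are in mm, angles in degrees, forces in N, time in s.
With the tool pointing down it reaches from about 325 to 775 mm from the base axis. Payload 5.5 kg.
Tool frame: the origin (TCP) lies midway between the tips of the shut fingers; the grasp point (between the pads) lies 19 mm behind it; x points along the fingers, y is the direction in which the jaws open and shut, and the axes are right-handed (so a half turn about x gives the same grasp; the last joint's range is limited). The gripper opens to 88 mm and grips with 3 to 60 N. Pads are 20 mm wide; open, the fingers measure 115 mm over their backs; the gripper's body (75 mm by 178 mm) begins 61 mm behind the grasp point.
Start: joints at [70.491, 5.22, 70.514, -0, 104.267, -3.249], TCP at [168.008, 576.012, 222.631] pointing down, gripper open.
Joint ranges: [-164.24, 164.24], [-49.07, 125.15], [9.68, 141.18], [-86.29, 266.29], [3.28, 154.24], [-151.56, 151.56]. Speed limits (degrees/s): [147.25, 147.25, 172.46, 180, 180, 180].

INTERFACE

Orientations are given as a 3x3 rotation matrix whose columns are the frame's x, y, z axes.
In Python, from station import monitor, get_image, finish_job gives the robot as it stands.
- The arm moves only by the tool send_rows, never from a script. Its argument "series" is text: rows parted by semicolons, each of 7 numbers parted by spaces: the shift along the world's x, y, z in units of 50 mm (1.0 is 50 mm), then the turn, a rotation vector about the world's x, y, z in rad, then the closure in counts, from 0 (fully open) to 255 (shut). In form: x y z wx wy wz hand; .... A call has 1 to 20 rows; each row is the pose to reach, as a shift and turn from the pose commanded when the call began; what a row does not reach only later rows make up. A row lasts 1/10 s, in which the tool goes at most 50 mm and 8.59 degrees, less where a joint would pass 70% of its speed; a pose out of reach is approached as far as the arm can. A call with a gripper value outside its range is refused whole. The fingers move at their own pace and stop on an object; "grip_force" is the grip in N (left out, the last holds). Time passes only in rows, so rows that repeat a pose let the fingers close. It gives the time, the measured TCP pose, the force and the opening at its end, in the units of the state.
- monitor.get_state(): the state, without advancing time (a new reading comes with each control period).
- get_image(name): name is "scene" or "top" or "wrist"; returns a dict with "image" (420x560x3 uint8, blue, green, red), "fx", "fy", "cx", "cy" (pixels), "k1" (the pictures are not rectified: a ray, as slopes to the right and down, at radius r is drawn at 1 + k1 r^2 times it, then the intrinsics apply), "origin" and "rotation" of the camera in the world. Camera axes: x right, y up, looking along -z (the intrinsics and any distortion apply to the point x, -y, -z); pixel columns grow to the right and rows downward; lengths in mm; the calibration is good to about 2 mm. A picture is of the moment at which its call begins. There is no depth.
- finish_job(): hands the job in, once; it reports no verdict.
The state is a dict: "time_s": time; "joint_pos": joint angles; "joint_velocities": joint speeds; "tau": joint torques, N m; "eef_pos": TCP position; "ee_rot": TCP orientation; "ft_force": force on the tool from outside, world axes, zero at the start; "torque": the same for the moment, N m; "grip_width": opening from 0.0 (shut) to 1.0 (fully open).
Only numpy, scipy, OpenCV 4.12 (cv2) and the standard library are available. Lean on these libraries where they do the work, as an engineer would, in place of code of your own. Each camera call takes 0.05 s, during which the arm holds its last target. There are 200 camera calls.

TASK

With one fingertip press down the long yellow treadle plate beside the wooden chute so that its red spring gate drops, and while that fingertip keeps it down, push the rack of kettle lids along the chute with the other finger until the whole rack is past the gate. Then let the treadle up so that the gate springs fully shut behind the rack. Only push the rack: do not lift or tip it, and leave the kettles, the jar and the loose lid where they are.

Things in the scene. Friction and masses are not known exactly. Their poses are not given: they have to be found in the camera images.
- chute: Fixed wooden chute. Origin on the table under the middle of the gate; x axis = direction to push the rack, y = towards the treadle, z up. In this frame (mm): floor z 50, y -33..33, x -240 (open end) to 192 (end stop, top z 82). Walls 6 thick, tops z 72, 18 wide slot for the gate at x 0; past it the chute is 2 wider each side, 1.5 lower. Plywood base 8 thick, y -52..152. Hinge posts x -222 and 72 (18 long), y 115..141, top z 68.
- gate_line (a point): Point on the chute floor's centre line (chute x 0, y 0, z 50) that the gate closes. The gate is a red bar 12 thick (chute x -6..6) across the full width; shut, it fills about z 40 to 86 and stops the rack both ways; treadle pressed, it lies below the floor (top z 31).
- gate (a joint): Angle (rad) of treadle and gate, one rigid piece on a level hinge along the chute's x axis at chute y 128, z 57 (mm). 0 = treadle up, gate shut (a spring holds it so and returns it as soon as it is let go); 0.36 = treadle pressed level against its stop, gate fully down. Above about 0.27 the chute is clear.
- treadle (a point): Centre of the yellow treadle plate's top: chute x -76, y 82, z 60 mm pressed; y 86, z 79 up. Plate x -212..60, 6 thick; pressed: level, y 48..116, top z 60; up: slopes from z 89 at its inner edge (y 54, beside the chute wall) to z 64 outside. Pressing anywhere along it does the same: about 6 N at y 85 holds it fully down, more nearer the hinge.
- rack: Wooden rack with four lids standing across it, 0.3 to 0.6 kg, loose in the chute, 3 mm play each side. Origin: centre of underside; x = its length, as the chute's x. 100 long, 60 wide, end boards 8 thick, full width, 40 high; lids' tops 56 high. Starts upstream, front 20 to 55 mm short of the gate line. Push its rear board near the middle. The gate can rise once its rear is past chute x 6 mm.
- rack_mid (a point): Centre of the rack, 20 mm above its underside (z 70 in the chute's frame). The end stop halts it at chute x 142.
- kettle_near: Loose dark iron kettle, 124 diameter, 86 high, spout along its x axis to 95 from the centre; stands on the table on the side of the chute away from the treadle. Origin at the centre of its underside. Leave alone.
- kettle_end: Loose bare-metal kettle, same shape, on the table past the end-stop end of the chute. Leave alone.
- kettle_left: Loose brownish kettle, same shape, at the left of the bench. Leave alone.
- loose_lid: Loose metal kettle lid with a knob, 80 diameter, 29 high, lying on the chute's baseboard, treadle side, near the end stop. Leave alone.
- jar: Loose amber jar with a steel cap, 52 diameter, 70 high, on the side of the chute away from the treadle. Leave alone.
Mind the look-alikes: they are no part of the job. Several things have the shape of the rack; the one meant has the colours described above.

How it is judged (in metres and radians):
On the way, in this order (a step that is already met when the one before it is completed fails the run):
1. a finger presses the treadle and the gate is down while the rack is still upstream of it (value of joint gate above 0.25 rad and contact force between the fingers and gate above 0.5 N and x of rack_mid in the frame of chute below -0.045 m), for 0.1 s.
2. the rack is half-way through the gate line with a finger keeping the gate down (x of rack_mid in the frame of chute between -0.04 and 0.04 m and value of joint gate above 0.25 rad and contact force between the fingers and gate above 0.5 N), for 0.1 s.
At the end, for the whole second after the job is handed in: The whole rack is past the gate line (its centre 55 to 150 mm downstream of it), flat on the chute floor between the walls (within 4 mm in height, 9 mm sideways, 0.08 rad of tilt) and at rest, and the gate has sprung shut behind it (joint below 0.04 rad) (x of rack_mid in the frame of chute between 0.055 and 0.15 m and y of rack_mid in the frame of chute between -0.009 and 0.009 m and z of rack_mid in the frame of chute between 0.066 and 0.074 m and angle between rack's own z axis and vertical below 0.08 rad and value of joint gate below 0.04 rad and linear speed of rack below 0.01 m/s); the robot touches nothing.
It fails at once if the rack is lifted more than 12 mm off the chute floor (z of rack_mid in the frame of chute above 0.082 m).
It fails at once if the rack is tipped by more than 0.25 rad (angle between rack's own z axis and vertical above 0.25 rad).
It fails at once if a bystander is moved more than 20 mm (distance of any of kettle_near, kettle_end, kettle_left, loose_lid, jar from where it was at the start of the episode above 0.02 m).
It also fails if it takes over 45 s, if anything falls off the work surface, if the arm or the gripper's body presses on something with over 40 N, if the wrist force passes 120 N, or if a joint passes its speed limit or range.

## Working session

There is one attempt and no reset: what is moved stays moved. The work goes in short steps, Python scripts to look and compute and a tool call to move; the robot and the scene stay as the last step left them, time stands still between calls to the robot, and variables do not carry over. Pictures are saved under pics/ and viewed, about 8 in all and at most 12, crops included, and the job is handed in when it is done.

Besides the shell and the picture viewer there is one more tool, called after "Emit:" in YAML: its name, and indented under it one key for each argument. send_rows: Moves the arm, as the interface text tells. Its arguments: {"type":"object","properties":{"series":{"type":"string"},"grip_force":{"type":"number"}},"required":["series"]}

```bash
mkdir -p pics; python3 - <<'E'
from station import monitor,get_image
import cv2,pickle
for n in("top","scene"):
    d=get_image(n);cv2.imwrite(f"pics/{n}0.png",d["image"]);pickle.dump(d,open(f"{n}0.pkl","wb"))
    print(n,d["fx"],d["cx"],d["cy"],d["k1"],d["origin"],d["rotation"])
print(monitor.get_state())
E
```

```text
top 425.1083452991074 282.57629589070825 215.27554744692114 -0.13213152881698692 [383.42785573  57.45405806 974.69127933] [[-2.69265727e-02  9.87607366e-01 -1.54617758e-01]
 [-9.99632219e-01 -2.71010330e-02  9.79769898e-04]
 [-3.22267299e-03  1.54587275e-01  9.87973881e-01]]
scene 504.5016082064208 282.9833565857061 212.0401198880033 -0.09575849260405862 [1010.47777601 -466.36302628 1268.28209264] [[ 0.7486353  -0.57304146  0.33341966]
 [ 0.66289914  0.65494664 -0.3627804 ]
 [-0.01048388  0.49261382  0.87018487]]
{'time_s': 0.1, 'joint_pos': array([ 7.04906113e+01,  5.25764844e+00,  7.05734609e+01, -2.23567790e-03,
        1.04266864e+02, -3.24884028e+00]), 'joint_velocities': array([ 0.02618206, -0.11240786, -0.1906631 , -0.0764277 , -0.0426937 ,
       -0.06104905]), 'tau': array([ 2.89421572e-03, -4.47854877e+01, -4.07572961e+01,  7.01053999e-02,
        2.83412996e-02, -1.30279659e-04]), 'eef_pos': array([167.93201753, 575.74718342, 221.64690298]), 'ee_rot': array([[-5.35414780e-04,  2.80014501e-01,  9.59995621e-01],
       [-1.62441387e-03,  9.59994249e-01, -2.80015007e-01],
       [-9.99998537e-01, -1.70935437e-03, -5.91356714e-05]]), 'ft_force': array([-0.23053155,  0.05522541, -0.11137126]), 'torque': array([0.07129481, 0.035088  , 0.03031633]), 'grip_width': 0.9984742399894634}
```

View pics/top0.png

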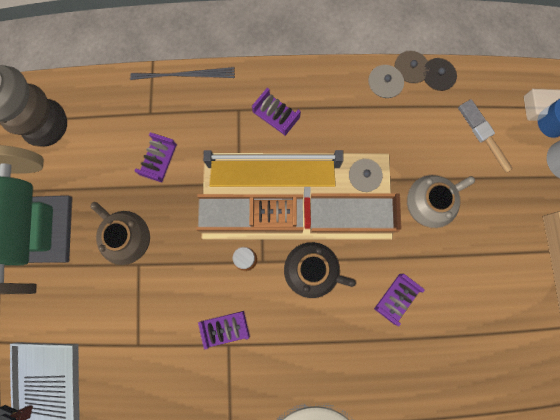

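View pics/scene0.png

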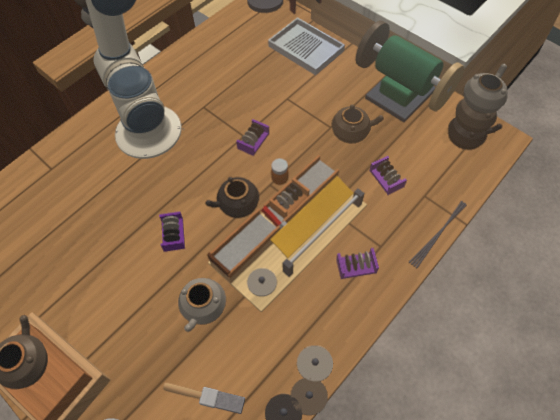

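The top view has the chute running along image right (about −y world). The treadle is above it, the rack is at px (274,210), the gate at px (307,210) and the jar at px (244,258). The scene view agrees. I'll zoom in to pick corners.

```bash
python3 - <<'E'
import cv2
i=cv2.imread("pics/top0.png")[145:245,190:405]
cv2.imwrite("pics/crop0.png",cv2.resize(i[:, :],None,fx=3.7,fy=3.7,interpolation=cv2.INTER_CUBIC))
E
```

```text
(no output)
```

View pics/crop0.png

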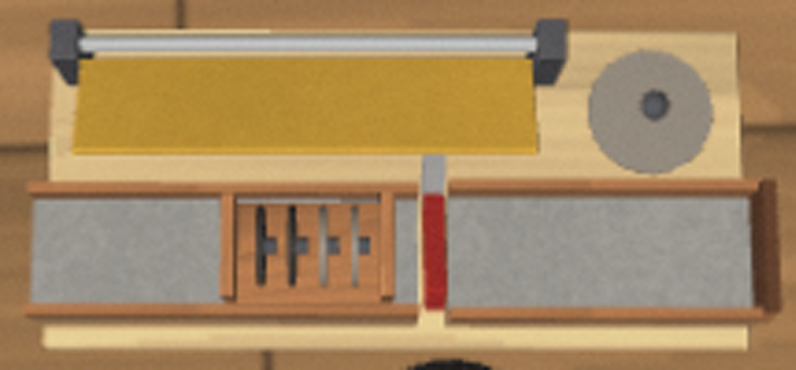

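```bash
cat > h.py <<'E'
import numpy as np,pickle,cv2
from scipy.optimize import least_squares
def proj(d,P):
    q=(np.atleast_2d(P)-d["origin"])@np.array(d["rotation"])
    return cv2.projectPoints(q*[1,-1,-1],np.zeros(3),np.zeros(3),np.array([[d["fx"],0,d["cx"]],[0,d["fy"],d["cy"]],[0,0,1.]]),np.array([d["k1"],0,0,0.]))[0][:,0]
def T(p,C):
    c,s=np.cos(p[2]),np.sin(p[2]);C=np.atleast_2d(C)
    return np.c_[p[0]+c*C[:,0]-s*C[:,1],p[1]+s*C[:,0]+c*C[:,1],C[:,2]]
E
python3 - <<'E'
from h import *
d=pickle.load(open("top0.pkl","rb"))
C=np.array([[-240,39,72],[-212,54,89],[60,54,89],[-240,-39,72],[0,33,86],[0,-33,86.]])
px=np.array([[28,183],[73,153],[538,153],[27,306],[434,194],[434,309]])
cv=lambda a:np.array(a)/3.7+[190-.37,145-.37]
f=lambda p:(proj(d,T(p,C))-cv(px)).ravel()
r=least_squares(f,[500,0,-1.57]);p=r.x
print(p,np.degrees(p[2]));print((f(p)*1).reshape(-1,2).round(2))
np.save("p.npy",p)
# rack x from rear and front edge at top z 90
for u in([[221,193],[222,300]],[[394,193],[394,300]]):
    g=least_squares(lambda x:(proj(d,T(p,[[x[0],30,90],[x[0],-30,90]]))-cv(u))[:,0],[-100]);print(g.x)
yw=p[2]; print("chute x axis",np.cos(yw),np.sin(yw))
# check in the scene picture
s=pickle.load(open("scene0.pkl","rb"));im=s["image"].copy()
for c in list(C)+[[192,33,82],[192,-33,82],[-204,128,68],[81,128,68]]:
    a=proj(s,T(p,c))[0];cv2.circle(im,tuple(int(v) for v in a.round()),2,(255,0,255),-1)
cv2.imwrite("pics/sc1.png",cv2.resize(im[140:320,190:400],None,fx=3.3,fy=3.3))
E
```

```text
[528.58566265   3.42802026  -1.61353664] -92.4488393480198
[[-0.07 -0.57]
 [-0.56 -0.77]
 [ 0.82  1.04]
 [-1.51  1.7 ]
 [ 0.74 -0.57]
 [ 0.53 -0.93]]
[-122.84371344]
[-24.37964394]
chute x axis -0.04272729813400687 -0.9990867720043979
```

View pics/sc1.png

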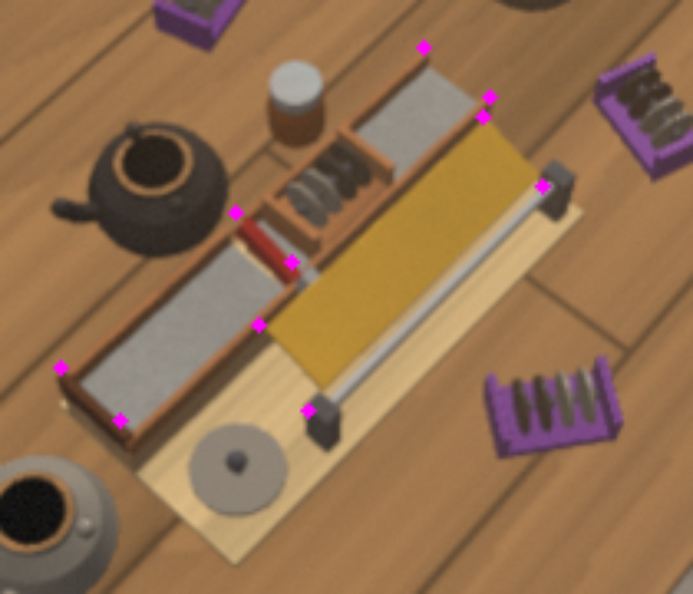

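```bash
python3 - <<'E'
from h import *
d=pickle.load(open("top0.pkl","rb"));s=pickle.load(open("scene0.pkl","rb"))
C=np.array([[-240,39,72],[-212,54,89],[60,54,89],[-240,-39,72],[0,33,86],[0,-33,86.],[-100,-52,8]])
px=np.array([[28,183],[73,153],[538,153],[27,306],[434,194],[434,309],[255,349]])/3.7+[190-.37,145-.37]
S=np.array([[-212,54,89],[60,54,89],[-240,-39,72],[0,33,86],[0,-33,86],[192,-33,82],[192,33,82.]])
sx=np.array([[483,122],[270,325],[428,57],[294,272],[238,220],[64,377],[127,430]])/3.3+[190-.35,140-.35]
w=np.ones((7,2));w[6,0]=0
f=lambda p:np.r_[((proj(d,T(p,C))-px)*w).ravel(),(proj(s,T(p,S))-sx).ravel()]
r=least_squares(f,[528,3,-1.61],loss="soft_l1");p=r.x
print(p,np.degrees(p[2]));print(f(p).reshape(-1,2).round(2))
np.save("p.npy",p)
for t in((-165,42,150),(-165,42,62),(40,42,62)):print(t,T(p,t).round(1))
E
```

```text
[531.97450647   2.49823892  -1.59854072] -91.58963671454727
[[ 0.03 -0.48]
 [-0.56 -0.88]
 [ 0.79 -0.93]
 [-0.87  1.79]
 [ 0.88 -2.14]
 [ 1.15 -2.54]
 [ 0.   -0.66]
 [ 0.2  -1.62]
 [-2.53  0.69]
 [-1.84 -2.6 ]
 [ 0.15 -2.31]
 [-0.55 -1.04]
 [ 0.6  -0.9 ]
 [-0.91 -0.92]]
(-165, 42, 150) [[578.5 166.3 150. ]]
(-165, 42, 62) [[578.5 166.3  62. ]]
(40, 42, 62) [[572.8 -38.7  62. ]]
```

Emit:
send_rows:
  series: "4 -4 0 0 0 -0.7 29; 8.2 -8.16 0 0 0 -1.32 29; 8.2 -8.16 0 0 0 -1.32 29; 8.2 -8.16 0 0 0 -1.32 29; 8.2 -8.16 0 0 0 -1.32 29; 8.2 -8.16 0 0 0 -1.32 29; 8.2 -8.16 0 0 0 -1.32 29; 8.2 -8.16 0 0 0 -1.32 29; 8.2 -8.16 0 0 0 -1.32 29; 8.2 -8.16 0 0 0 -1.32 29; 8.2 -8.16 0 0 0 -1.32 29; 8.2 -8.16 0 0 0 -1.32 29; 8.2 -8.16 0 0 0 -1.32 29; 8.2 -8.16 0 0 0 -1.32 29; 8.2 -8.16 -1.45 0 0 -1.32 29; 8.2 -8.16 -1.45 0 0 -1.32 29; 8.2 -8.16 -1.45 0 0 -1.32 29; 8.2 -8.16 -1.45 0 0 -1.32 29"

```text
time_s: 1.9
eef_pos: [577.3, 169.2, 150.9]
ee_rot: [[0.0, 1.0, -0.031], [0.0, -0.031, -1.0], [-1.0, 0.0, -0.0]]
ft_force: [-0.2, -0.0, 0.5]
grip_width: 0.885
```

```bash
python3 - <<'E'
from h import *
from station import monitor,get_image
st=monitor.get_state();print(st["time_s"],st["eef_pos"],st["ee_rot"][:,1],st["grip_width"],st["ft_force"],st["joint_pos"])
p=np.load("p.npy")
d=get_image("wrist");im=d["image"].copy()
e=st["eef_pos"];y=np.array(st["ee_rot"])[:,1];
for c in ([-212,54,89],[-240,39,72],[-240,-39,72],[-124,-30,90],[-124,30,90]):
    a=proj(d,T(p,c))[0];cv2.circle(im,tuple(int(v) for v in a.round()),3,(255,0,255),-1)
cv2.imwrite("pics/w1.png",im)
d=get_image("top");cv2.imwrite("pics/top1.png",d["image"])
E
```

```text
1.9 [577.30351708 169.19694082 150.92861421] [ 9.99511245e-01 -3.12613045e-02  3.35043229e-05] 0.8852686833341209 [-0.23392898 -0.03959524  0.54532282] [1.30858850e+01 5.30159541e+00 7.76801650e+01 1.57185848e-02
 9.70121086e+01 1.48792372e+01]
```

View pics/w1.png

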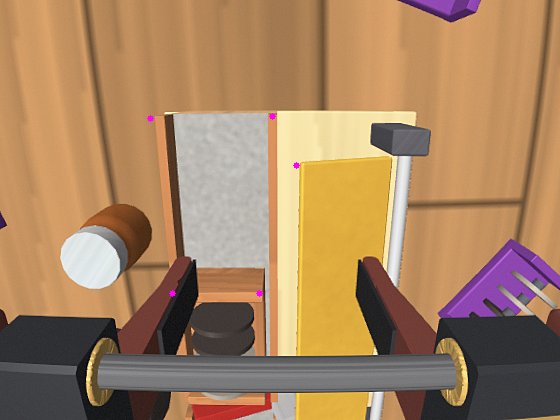

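The wrist view shows the rack behind the left finger. My markers sit 5–10 px left of the real corners, at (277,112), (159,115) and (300,163), and the predicted sizes are slightly too big. I'll refit with a height offset as well, using all three views.

```bash
python3 - <<'E'
from h import *
from station import get_image
d=pickle.load(open("top0.pkl","rb"));s=pickle.load(open("scene0.pkl","rb"));wr=get_image("wrist")
C=np.array([[-240,39,72],[-212,54,89],[60,54,89],[-240,-39,72],[0,33,86],[0,-33,86.],[-100,-52,8]])
px=np.array([[28,183],[73,153],[538,153],[27,306],[434,194],[434,309],[255,349]])/3.7+[190-.37,145-.37]
S=np.array([[-212,54,89],[60,54,89],[-240,-39,72],[0,33,86],[0,-33,86],[192,-33,82],[192,33,82.]])
sx=np.array([[483,122],[270,325],[428,57],[294,272],[238,220],[64,377],[127,430]])/3.3+[190-.35,140-.35]
W=np.array([[-240,39,72],[-240,-39,72],[-212,54,89.]]);wx=np.array([[277,112],[159,115],[300,163.]])
w=np.ones((7,2));w[6,0]=0
def TT(p,c):
    q=T(p,c);q[:,2]+=p[3] if len(p)>3 else 0;return q
f=lambda p:np.r_[((proj(d,TT(p,C))-px)*w).ravel(),(proj(s,TT(p,S))-sx).ravel(),.5*(proj(wr,TT(p,W))-wx).ravel()]
for x0 in([528,3,-1.61],[528,3,-1.61,0]):
    r=least_squares(f,x0,loss="soft_l1");p=r.x
    print(p,np.degrees(p[2]),r.cost);print(f(p).reshape(-1,2).round(1).tolist())
np.save("p.npy",p[:4])
print(wr["origin"],wr["rotation"])
for t in((-165,0,70),(-165,43,62),(40,43,62)):print(t,TT(p,t).round(1))
from station import monitor
e=monitor.get_state()["eef_pos"];q=(e[:2]-p[:2]);c,sn=np.cos(p[2]),np.sin(p[2]);print("tcp in chute",c*q[0]+sn*q[1],-sn*q[0]+c*q[1])
for u in([[221,193],[222,300]],[[394,193],[394,300]]):
    g=least_squares(lambda x:(proj(d,TT(p,[[x[0],30,90],[x[0],-30,90]]))-(np.array(u)/3.7+[190-.37,145-.37]))[:,0],[-100]);print(g.x)
E
```

```text
[532.9376914    3.40325711  -1.61114512] -92.31181559663109 21.322768664337946
[[-0.1, -2.3], [-0.6, -2.5], [0.7, -1.0], [-1.5, -0.0], [0.6, -2.6], [0.5, -3.0], [0.0, -1.6], [1.2, -0.9], [-2.4, 0.7], [-0.5, -2.1], [0.5, -2.2], [0.0, -1.2], [0.6, -1.6], [-1.2, -1.4], [-0.7, 1.7], [-2.3, 0.0], [-0.2, 0.3]]
[531.86091725   3.79114962  -1.61452105 -10.50162119] -92.50524223146705 11.421049617101431
[[0.8, -1.1], [0.1, -1.2], [0.0, 0.7], [-0.7, 0.7], [0.3, -1.1], [0.0, -1.8], [0.0, -0.8], [0.9, 1.0], [-2.6, 2.1], [-0.6, -0.2], [0.4, -0.7], [0.1, 0.4], [0.8, -0.4], [-1.1, -0.3], [-0.9, 1.1], [-0.1, -0.7], [-1.0, -1.3]]
[581.58084075 253.36417333 315.77324862] [[ 0.99951424  0.03068196  0.00546734]
 [-0.03088849  0.95194578  0.30470498]
 [ 0.00414433 -0.30472585  0.95243109]]
(-165, 0, 70) [[539.1 168.6  59.5]]
(-165, 43, 62) [[582.  166.8  51.5]]
(40, 43, 62) [[573.1 -38.1  51.5]]
tcp in chute -166.90026241524555 39.599433981270764
[-123.2775559]
[-23.61561645]
```

Emit:
send_rows:
  series: "0.07 0 -0.6 0 0 -0.012 29; 0.07 0 -1.1 0 0 -0.012 29; 0.07 0 -1.4 0 0 -0.012 29; 0.07 0 -1.6 0 0 -0.012 29; 0.07 0 -1.7 0 0 -0.012 29; 0.07 0 -1.7 0 0 -0.012 29; 0.07 0 -1.7 0 0 -0.012 29"

```text
time_s: 2.75
eef_pos: [582.1, 168.3, 66.9]
ee_rot: [[0.002, 0.999, -0.045], [0.001, -0.045, -0.999], [-1.0, 0.002, -0.001]]
ft_force: [-1.6, -0.2, 4.7]
grip_width: 0.889
```

Emit:
send_rows:
  series: "0 0 -0.04 0 0 0 29; 0 0 -0.08 0 0 0 29; 0 0 -0.08 0 0 0 29; 0 0 -0.08 0 0 0 29"

```text
time_s: 3.15
eef_pos: [581.9, 168.3, 62.4]
ee_rot: [[0.001, 0.999, -0.045], [0.001, -0.045, -0.999], [-1.0, 0.001, -0.001]]
ft_force: [-3.2, 0.6, 5.4]
grip_width: 0.882
```

Emit:
send_rows:
  series: "0 0 -0.04 0 0 0 29; 0 0 -0.08 0 0 0 29; 0 0 -0.08 0 0 0 29; 0 0 -0.08 0 0 0 29"

```text
time_s: 3.55
eef_pos: [582.0, 168.3, 59.8]
ee_rot: [[0.002, 0.999, -0.045], [0.001, -0.045, -0.999], [-1.0, 0.002, -0.001]]
ft_force: [-7.0, -0.9, 10.6]
grip_width: 0.885
```

```bash
python3 - <<'E'
from station import *
import cv2,numpy as np
a=get_image("wrist")["image"];b=get_image("top")["image"]
cv2.imwrite("pics/c2.png",np.hstack([cv2.resize(a,(440,330)),cv2.resize(b[140:250,195:315],(360,330),interpolation=cv2.INTER_CUBIC)]))
E
```

```text
(no output)
```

View pics/c2.png

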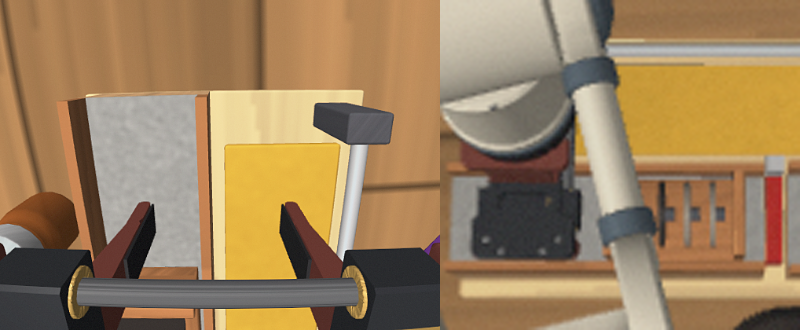

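Emit:
send_rows:
  series: "-0.01 -0.16 -0.02 0 0 0 29; -0.01 -0.32 -0.02 0 0 0 29; -0.02 -0.48 -0.02 0 0 0 29; -0.02 -0.6 -0.02 0 0 0 29; -0.03 -0.7 -0.02 0 0 0 29; -0.03 -0.8 -0.02 0 0 0 29; -0.04 -0.9 -0.02 0 0 0 29; -0.04 -1.0 -0.02 0 0 0 29; -0.05 -1.1 -0.02 0 0 0 29; -0.05 -1.2 -0.02 0 0 0 29"

```text
time_s: 4.65
eef_pos: [581.4, 111.2, 59.8]
ee_rot: [[0.008, 0.999, -0.043], [0.006, -0.043, -0.999], [-1.0, 0.008, -0.006]]
ft_force: [-0.6, 10.7, 8.9]
grip_width: 0.885
```

Emit:
send_rows:
  series: "-0.01 -0.1 -0.02 0 0 0 29; -0.02 -0.2 -0.02 0 0 0 29; -0.02 -0.3 -0.02 0 0 0 29; -0.03 -0.4 -0.02 0 0 0 29; -0.03 -0.5 -0.02 0 0 0 29; -0.04 -0.6 -0.02 0 0 0 29; -0.04 -0.7 -0.02 0 0 0 29; -0.05 -0.8 -0.02 0 0 0 29; -0.05 -0.9 -0.02 0 0 0 29; -0.06 -1.0 -0.02 0 0 0 29; -0.06 -1.1 -0.02 0 0 0 29; -0.07 -1.2 -0.02 0 0 0 29"

```text
time_s: 5.85
eef_pos: [578.7, 51.7, 59.8]
ee_rot: [[0.01, 0.999, -0.043], [0.007, -0.043, -0.999], [-1.0, 0.009, -0.007]]
ft_force: [1.2, 12.0, 13.7]
grip_width: 0.89
```

```bash
python3 - <<'E'
from station import *
import cv2,numpy as np
a=get_image("scene")["image"];b=get_image("top")["image"]
cv2.imwrite("pics/c3.png",np.hstack([cv2.resize(a[140:320,190:400],(400,343)),cv2.resize(b[140:250,195:405],(400,343),interpolation=cv2.INTER_CUBIC)]))
E
```

```text
(no output)
```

View pics/c3.png

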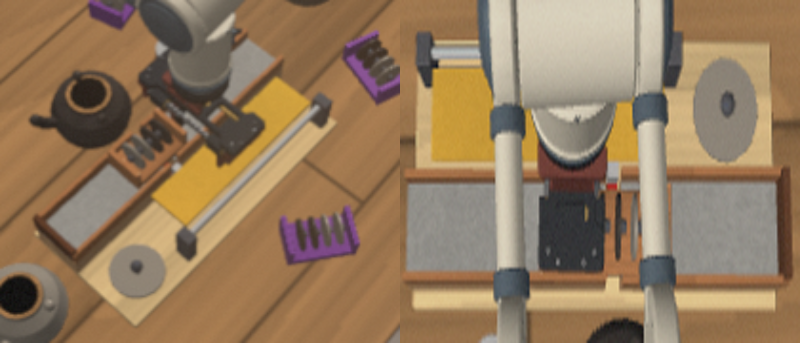

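The rack is straddling the gate line with the gate down, so I'll keep pushing.

Emit:
send_rows:
  series: "-0.01 -0.1 0 0 0 0 29; -0.01 -0.2 0 0 0 0 29; -0.02 -0.3 0 0 0 0 29; -0.02 -0.4 0 0 0 0 29; -0.03 -0.5 0 0 0 0 29; -0.03 -0.6 0 0 0 0 29; -0.04 -0.7 0 0 0 0 29; -0.04 -0.8 0 0 0 0 29; -0.05 -0.9 0 0 0 0 29; -0.05 -1.0 0 0 0 0 29; -0.06 -1.1 0 0 0 0 29; -0.06 -1.2 0 0 0 0 29; -0.06 -1.3 0 0 0 0 29; -0.07 -1.4 0 0 0 0 29; -0.07 -1.5 0 0 0 0 29; -0.07 -1.6 0 0 0 0 29; -0.07 -1.7 0 0 0 0 29; -0.07 -1.7 0 0 0 0 29"

```text
time_s: 7.75
eef_pos: [575.2, -34.2, 59.6]
ee_rot: [[0.009, 0.999, -0.042], [0.005, -0.042, -0.999], [-1.0, 0.009, -0.005]]
ft_force: [-1.2, 10.6, 12.8]
grip_width: 0.886
```

```bash
python3 - <<'E'
from station import *
import cv2,numpy as np
a=get_image("scene")["image"];b=get_image("top")["image"]
cv2.imwrite("pics/c4.png",np.hstack([cv2.resize(a[140:320,190:400],(400,343)),cv2.resize(b[140:250,195:405],(400,343),interpolation=cv2.INTER_CUBIC)]))
E
```

```text
(no output)
```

View pics/c4.png

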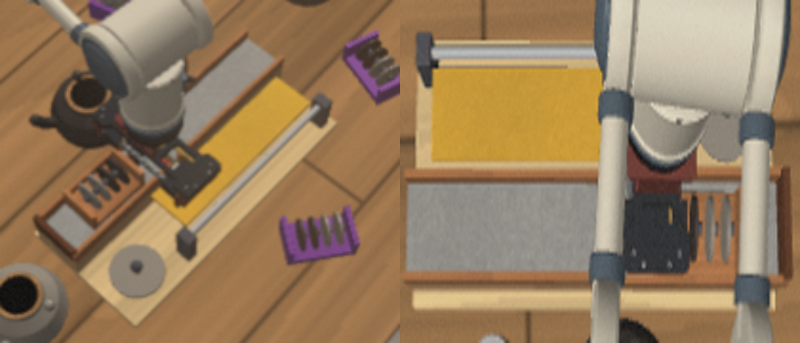

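The rack is well past the gate. I'll back off a few mm and lift straight up.

Emit:
send_rows:
  series: "0 0.1 0 0 0 0 29; 0.01 0.16 0 0 0 0 29; 0.01 0.16 0.1 0 0 0 29; 0.01 0.16 0.25 0 0 0 29; 0.01 0.16 0.45 0 0 0 29; 0.01 0.16 0.8 0 0 0 29; 0.01 0.16 1.4 0 0 0 29; 0.01 0.16 2.2 0 0 0 29; 0.01 0.16 3 0 0 0 29; 0.01 1.1 3.2 0 0 0 29; 0.01 2.1 3.2 0 0 0 29; 0.01 3.1 3.2 0 0 0 29; 0.01 4.1 3.2 0 0 0 29; 0.01 5.1 3.2 0 0 0 29; 0.01 6.1 3.2 0 0 0 29; 0.01 6.1 3.2 0 0 0 29; 0.01 6.1 3.2 0 0 0 29"

```text
time_s: 9.55
eef_pos: [571.6, 269.0, 214.1]
ee_rot: [[-0.003, 0.999, -0.042], [-0.001, -0.042, -0.999], [-1.0, -0.002, 0.001]]
ft_force: [-0.2, -0.5, 0.5]
grip_width: 0.888
```

```bash
python3 - <<'E'
from h import *
from station import *
d=get_image("top");b=d["image"]
cv2.imwrite("pics/c5.png",cv2.resize(b[145:245,190:405],None,fx=3.7,fy=3.7,interpolation=cv2.INTER_CUBIC))
E
```

```text
(no output)
```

View pics/c5.png

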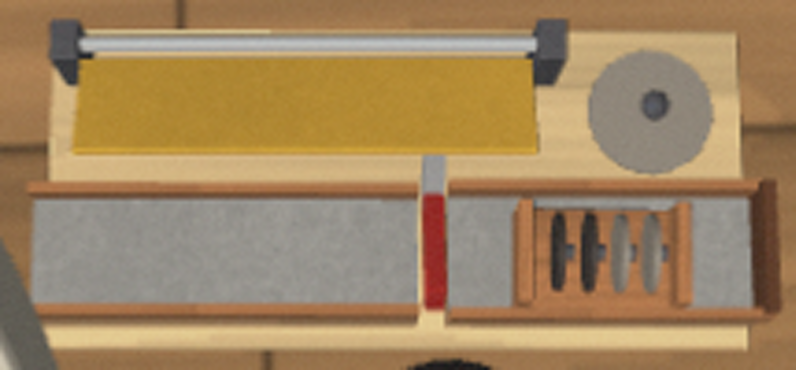

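```bash
python3 -c "
from station import *
print(finish_job())"
```

```text
the job is handed in; nothing more can be done
None
```

The rack is past the gate, the gate has sprung shut behind it, and the job is handed in. One finger held the treadle down at z ≈ 60 mm with about 9–14 N. The other finger pushed the rack through. I then backed off, lifted straight up and moved clear, ending at 9.55 s.

**Last checks, from the final top picture:**
- **Rack:** its centre is about 97 mm past the gate line, inside the 55–150 mm window. It sits between the walls and looks flat.
- **Gate and treadle:** both look exactly as they did at the start, so the gate appears fully shut.
- **Bystanders:** the loose lid has not moved. The final crop leaves out the jar, `kettle_end` and `kettle_left` and shows only an edge of `kettle_near`, so I did not re-measure those. The arm never went low near them.
- **Robot:** it was touching nothing, with wrist force about 0.7 N.

**One disagreement:** the camera fit suggested the chute was about 10 mm lower than its description says. The treadle's stop at z ≈ 60 mm matched the description, so I put the offset down to calibration or pixel-picking error and pressed by force instead. The gate angle was never read directly. I judged it from the pictures and the force at the stop.

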